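Draw a tuba valve piston from its rack, lean it, regrip and lay it in the cradle

TASK

Draw the piston with the tall bare stem straight up out of its well in the valve rack (the others carry finger buttons), stand its foot in the sloping rest so that it leans on the ledge, and let go of it there. Then take hold of its barrel lower down, below the ledge, and lay it level in the cradle, in both notches, with the barrel roughly centred on them, either way round. Set it down gently without letting it drop or topple, leave the other pistons in their wells, and do not disturb the other things on the bench.

Things in the scene. Friction and masses are not known exactly. Their poses are not given: they have to be found in the camera images.
- piston: Piston to move, 0.11 to 0.22 kg: steel barrel 22 mm in diameter, 120 mm long, foot edge bevelled 3 mm; plain brass stem on top, 16 mm in diameter, 45 mm long (165 mm in all). Origin at the centre of the foot's underside, z along its axis towards the stem. Starts in one of the four wells, stem top 175 mm above the bench, the tallest in the rack.
- barrel_mid (a point): Point on the piston's axis at the middle of the barrel, 60 mm from the foot.
- rack: Fixed rack, origin on the bench under its centre. Wooden block 60 (x) by 190 (y) by 100 mm high, wells in a row at y = -66, -22, 22, 66 mm, 90 mm deep (floor 10 mm above bench), 23.5 mm wide. Upright rails along both long sides, 190 mm long, 8 mm thick, 145 mm high, inner faces 50 mm from the row: fingers fit only from straight above, closing along x.
- button_piston_a: A shorter piston that stays in the rack: same barrel, but a short thin stem with a flat round finger button 20 mm wide; top 145 mm above the bench. Origin at the centre of its foot, z along its axis.
- button_piston_b: A shorter piston that stays in the rack: same barrel, but a short thin stem with a flat round finger button 20 mm wide; top 145 mm above the bench. Origin at the centre of its foot, z along its axis.
- button_piston_c: A shorter piston that stays in the rack: same barrel, but a short thin stem with a flat round finger button 20 mm wide; top 145 mm above the bench. Origin at the centre of its foot, z along its axis.
- rest: Fixed sloping rest, origin on the bench, z up, x from the ledge to the foot stop (roughly to the robot's right). Base plate 8 mm thick, x = -50 to 75 mm, 75 mm wide. The piston leans in it at 45 degrees, stem towards -x. Between ledge and foot guides (x = -19 to 30 mm) the barrel is free at both sides.
- rest_foot (a point): Where the centre of the piston's foot lies when it leans: x = 52, y = 0, z = 16 mm in the rest's frame. The foot stop behind it is an upright plate with its face at x = 60 mm, its top 38 mm above the bench; two guide cheeks 34 mm apart (x = 30 to 60 mm, top 30 mm above the bench) stand beside it.
- rest_ledge (a point): Where the leaning barrel's underside meets the cork-padded ledge, 98 mm along the barrel from the foot: x = -25, y = 0, z = 77 mm in the rest's frame. The ledge is 46 mm wide, with two cheeks 34 mm apart (x = -39 to -19 mm) reaching 87 mm above the bench.
- cradle: Fixed cradle. Origin on the bench under its centre, z up. Base plate 120 by 75 mm, 10 mm thick, with two wooden posts 12 mm thick centred at x = -35 and 35 mm, each with an upright 90 degree V notch about 48 mm wide at the mouth (posts about 64 mm high). A barrel lying in both notches runs along the cradle's x axis.
- cradle_axis (a point): Centre of the cradle at the height of a lying barrel's axis: 55 mm above the cradle's origin, midway between the notches.
- water_bottle: Clear water bottle, 62 mm in diameter, 200 mm high, a bystander. Origin under its centre.
- oil_can: Dark oil bottle, 56 mm in diameter, 170 mm high, a bystander. Origin under its centre.
- paste_jar: Amber jar, 52 mm in diameter, 55 mm high, a bystander. Origin under its centre.
- ferrule: Brass ring 48 mm in diameter, 22 mm high, a bystander. Origin under its centre.
- screwdriver: Screwdriver 200 mm long lying on the bench, a bystander.
- mallet: Hammer 240 mm long lying on the bench, a bystander.
Not all that is in view belongs to the job. Leave any purple look-alike of the button_piston_b alone.

How it is judged:
By the outcome, as a careful person would: the job done as asked, in the order asked, and still so for the second after the job is handed in, with the robot touching nothing.
It also fails if it takes over 64 s, if anything falls off the work surface, if the arm or the gripper's body presses on something with over 40 N, if the wrist force passes 120 N, or if a joint passes its speed limit or range.

ROBOT

A 7-joint arm with a two-finger parallel gripper is mounted at the origin on the work surface. World frame = base frame: x ahead of the robot, y to its left, z up, the work surface at z = 0. Lengths are in m, angles in rad, forces in N, time in s.
With the tool pointing down it reaches from about 0.4 to 0.875 m from the base axis. Payload 6.5 kg.
Tool frame: the origin (TCP) lies on the centre line of the jaws, within the pads' length; the fingertips stand 17 mm ahead of it and the grasp point (between the pads) lies 2 mm behind it (ctrl.tips_ahead is the distance from the TCP to the fingertips, in m); z points along the fingers, y is the line along which they close (so a half turn about z gives the same grasp; the last joint's range is limited). The gripper opens to 85 mm and grips with 20 to 120 N. Pads are 22 mm wide; open, the fingers measure 114 mm over their backs; the gripper's body (76 mm by 85 mm) begins 54 mm behind the grasp point. The pads swing forward as they close: fully open they stand 13 mm farther back than shut.
Start: joints at [-1.175, 0.536, -0.004, 1.538, 0.003, 1.067, -0.071], TCP at [0.29, 0.582, 0.248] pointing down, gripper open.
Joint ranges: [-2.7, 2.7], [-0.37, 2.16], [-1.27, 1.26], [0.24, 2.4], [-1.31, 4.45], [0.19, 1.91], [-2.76, 2.76]. Speed limits (rad/s): [2.39, 2.39, 3.14, 3.14, 3.14, 3.14, 3.14].

INTERFACE

Orientations are given as a unit quaternion [w, x, y, z].
In Python, from plant import ctrl gives the robot as it stands. The module is installed in compiled form; this text tells all that it offers.
- The arm moves only by the shell command python3 -m pendant 'ROWS' [FORCE]. ROWS is text: rows parted by semicolons, each of 7 numbers parted by spaces: the shift along the tool's x, y, z in mm, then the turn, a rotation vector about the tool's x, y, z in rad, then the gripper command: -1 is fully open, 1 is shut, values between are in proportion. In form: dx dy dz ax ay az fingers; .... A call has 1 to 20 rows; each row is the pose to reach, as a shift and turn from the pose commanded when the call began, along the tool's axes at that moment; what a row does not reach only later rows make up. A row lasts 1/12 s, in which the tool goes at most 41.7 mm and 7.16 degrees, less where a joint would pass 70% of its speed; a pose out of reach is approached as far as the arm can. A call with a gripper value outside its range is refused whole. The fingers move at their own pace and stop on an object; FORCE is the grip in N (left out, the last holds). Time passes only in rows, so rows that repeat a pose let the fingers close. It gives the time, the measured TCP pose, the force, the opening and the grip force at its end, in the units of the state.
- ctrl.observe(): the state, without advancing time (a new reading comes with each control period).
- ctrl.get_image(name): name is "scene" or "top" or "wrist"; returns a dict with "color" (420x560x3 uint8, red, green, blue), "z_map" (420x560 float32, m along the optical axis (not along the pixel's ray), 0 where there is no reading), "vertical_fov" (degrees; the focal length in pixels is half the picture's height over the tangent of half this angle, whatever the lens; pixels are square), "cx", "cy" (the principal point, pixels), "eye" and "orientation" of the camera in the world; the wrist camera has in their place "hand_eye" (4x4, takes a point from camera to tool coordinates, whose origin is the TCP and whose axes are the flange's). Camera axes: x right, y up, looking along -z (the intrinsics and any distortion apply to the point x, -y, -z); pixel columns grow to the right and rows downward; lengths in m; the calibration is good to about 2 mm. A picture is of the moment at which its call begins: read the wrist's pose just before it.
- ctrl.sign_off(): hands the job in; it is judged then, once.
The state is a dict: "t": time; "qpos": joint angles; "joint_velocities": joint speeds; "tau": joint torques, N m; "ee_pos": TCP position; "tcp_rot": TCP orientation; "wrist_force": force on the tool from outside, world axes, zero at the start; "moment": the same for the moment, N m; "grip_width": finger opening in m; "gripper_force": force on a finger pad.
Only numpy, scipy, OpenCV 4.12 (cv2) and the standard library are available. Lean on these libraries where they do the work, as an engineer would, in place of code of your own. Each camera call takes 0.05 s, during which the arm holds its last target. There are 200 camera calls.

## Working session

There is one attempt and no reset: what is moved stays moved. The work goes in short steps, Python scripts to look and compute and a shell command to move; the robot and the scene stay as the last step left them, time stands still between calls to the robot, and variables do not carry over. Pictures are saved under pics/ and viewed, at most 10 in all, crops included, and the job is handed in when it is done.

```bash
mkdir -p pics
cat > h.py <<'E'
import numpy as np,cv2
from scipy.spatial.transform import Rotation as R
from plant import ctrl
def q2m(q): return R.from_quat([q[1],q[2],q[3],q[0]]).as_matrix()
def cam(n):
    s=ctrl.observe(); im=ctrl.get_image(n)
    f=210/np.tan(np.radians(im["vertical_fov"])/2)
    if "hand_eye" in im:
        T=np.eye(4);T[:3,:3]=q2m(s["tcp_rot"]);T[:3,3]=s["ee_pos"];T=T@im["hand_eye"]
    else:
        T=np.eye(4);o=np.array(im["orientation"]);T[:3,:3]=q2m(o) if o.size==4 else o;T[:3,3]=im["eye"]
    return dict(c=im["color"],z=im["z_map"],f=f,cx=im["cx"],cy=im["cy"],T=T,keys={k:v for k,v in im.items() if k not in("color","z_map")})
def ray(C,u,v):
    d=np.array([(u-C["cx"])/C["f"],-(v-C["cy"])/C["f"],-1]); return C["T"][:3,3],C["T"][:3,:3]@d
def plane(C,u,v,z):
    o,d=ray(C,u,v); return o+d*(z-o[2])/d[2]
def depth(C,u,v):
    o,d=ray(C,u,v); return o+d*C["z"][int(v),int(u)]
def tri(C1,p1,C2,p2):
    a,d=ray(C1,*p1);b,e=ray(C2,*p2)
    d=d/np.linalg.norm(d);e=e/np.linalg.norm(e)
    t=np.linalg.lstsq(np.c_[d,-e],b-a,rcond=None)[0]
    P,Q=a+t[0]*d,b+t[1]*e; return (P+Q)/2,np.linalg.norm(P-Q)
def tool(p):
    s=ctrl.observe(); return q2m(s["tcp_rot"]).T@(np.array(p)-s["ee_pos"])*1000
def save(C,n): cv2.imwrite("pics/"+n,C["c"][:,:,::-1])
def dump(C,n): np.save("pics/"+n,C,allow_pickle=True)
def load(n): return np.load("pics/"+n+".npy",allow_pickle=True).item()
E
python3 - <<'E'
from h import *
for n in("scene","top"):
    C=cam(n);save(C,n+"0.png");dump(C,n+"0");print(C["keys"],(C["z"]>0).mean())
s=ctrl.observe();print(s["t"],s["ee_pos"],s["tcp_rot"],ctrl.tips_ahead,s["wrist_force"])
E
```

```text
{'vertical_fov': 46.78499447859955, 'cx': 282.37543045207013, 'cy': 213.1780484141402, 'eye': array([1.17829445, 0.46152203, 0.99535031]), 'orientation': array([0.44610347, 0.17058483, 0.3125329 , 0.82110639])} 0.9960884353741497
{'vertical_fov': 50.14092733936428, 'cx': 283.2471192541296, 'cy': 209.72945721045195, 'eye': array([0.30066043, 0.02833828, 1.05255563]), 'orientation': array([-0.70045302, -0.06195145,  0.07664724,  0.70686123])} 0.995829081632653
0.1 [0.28935072 0.58143087 0.24747832] [-1.27117979e-04  2.28799890e-01  9.73473150e-01 -7.88150039e-04] 0.017 [ 0.36085482 -0.77422861 -0.02929788]
```

View pics/scene0.png

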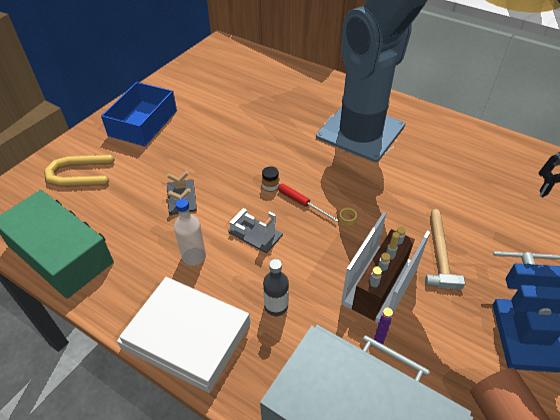

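View pics/top0.png

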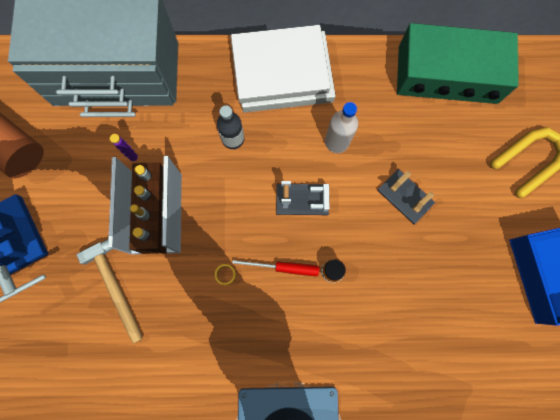

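The scene view shows the rack with four tops at about (377,277), (385,262), (393,242) and (401,235), and a purple look-alike at (385,325). The top view has the same tops at (142,173), (140,192), (139,213) and (139,234), the purple one at (125,147), the rest at (303,198) and the cradle at (407,196).

Run:
```python
from h import *
S=load("scene0");T=load("top0")
a=cv2.resize(S["c"][205:325,335:435],None,fx=4,fy=4,interpolation=cv2.INTER_CUBIC)
b=cv2.resize(T["c"][145:265,100:200],None,fx=4,fy=4,interpolation=cv2.INTER_CUBIC)
cv2.imwrite("pics/crop1.png",np.hstack([a,b])[:,:,::-1])
c=cv2.resize(T["c"][150:240,265:445],None,fx=4.4,fy=4.4,interpolation=cv2.INTER_CUBIC)
cv2.imwrite("pics/crop2.png",c[:,:,::-1])
for p in[(142,173),(140,192),(139,213),(139,234)]:
    # highest point in neighbourhood
    w=[depth(T,u,v) for u in range(p[0]-9,p[0]+10) for v in range(p[1]-8,p[1]+9) if abs(u-p[0])<9]
    w=np.array(w); print(p,w[np.argsort(w[:,2])[-10:]].mean(0).round(3))
```

```text
(142, 173) [0.543 0.278 0.239]
(140, 192) [0.526 0.307 0.147]
(139, 213) [0.446 0.251 0.352]
(139, 234) [0.424 0.276 0.238]
```

View pics/crop1.png

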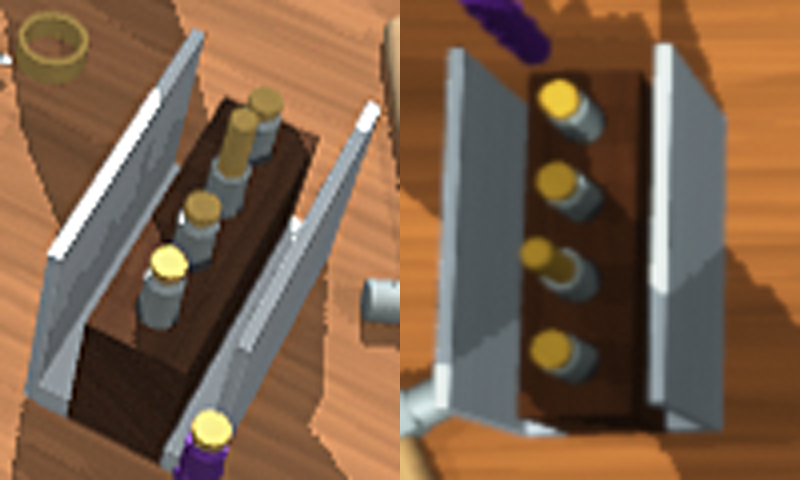

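View pics/crop2.png

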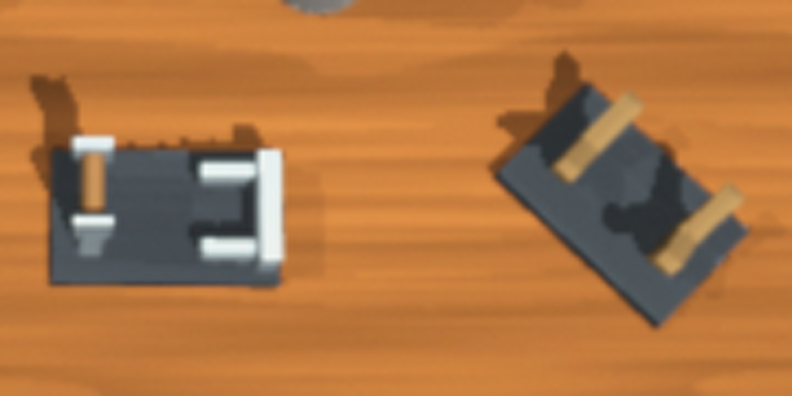

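The tall bare stem is the second from the robot end: top view (134,208), scene (396,234). The other three carry wider, shorter buttons, and the purple one stands outside the rack. In the second crop the rest has its ledge at left and foot stop at right, and the cradle lies at about 45°.

Run:
```python
from h import *
S=load("scene0");T=load("top0")
print("stem top",tri(T,(134,208),S,(395.7,234)))
g=lambda x,y:((x-400)/4+100,y/4+145); k=lambda x,y:(x/4.4+265,y/4.4+150)
for p in[(457,50),(443,372),(664,45),(657,400)]: print("rail",plane(T,*g(*p),.145).round(3))
for p in[(562,97),(557,182),(553,350)]: print("btn",plane(T,*g(*p),.145).round(3))
for p in[(52,150),(280,150),(280,285),(52,285)]: print("rest base",plane(T,*k(*p),.008).round(3))
print("stop top ends",plane(T,*k(270,150),.038).round(3),plane(T,*k(270,262),.038).round(3))
print("ledge",plane(T,*k(93,180),.077).round(3))
for p in[(590,85),(745,230),(660,325),(495,175)]: print("cradle base",plane(T,*k(*p),.010).round(3))
print("posts",plane(T,*k(598,138),.055).round(3),plane(T,*k(698,232),.055).round(3))
print("bottles",plane(T,349,108,.2).round(3),plane(T,226,112,.17).round(3),"jar",plane(T,334,270,.055).round(3))
s=ctrl.observe();print(q2m(s["tcp_rot"]).round(3))
```

```text
stem top (array([0.48062627, 0.30497403, 0.17515606]), np.float64(0.0004061854115179259))
rail [0.595 0.361 0.145]
rail [0.425 0.358 0.145]
rail [0.597 0.253 0.145]
rail [0.41  0.25  0.145]
btn [0.569 0.305 0.145]
btn [0.524 0.305 0.145]
btn [0.436 0.303 0.145]
rest base [0.571 0.02  0.008]
rest base [ 0.57  -0.105  0.008]
rest base [ 0.495 -0.102  0.008]
rest base [0.496 0.021 0.008]
stop top ends [ 0.563 -0.095  0.038] [ 0.502 -0.094  0.038]
ledge [ 0.537 -0.     0.077]
cradle base [ 0.606 -0.277  0.01 ]
cradle base [ 0.524 -0.356  0.01 ]
cradle base [ 0.472 -0.306  0.01 ]
cradle base [ 0.555 -0.221  0.01 ]
posts [ 0.564 -0.266  0.055] [ 0.513 -0.315  0.055]
bottles [ 0.68  -0.127  0.2  ] [0.685 0.126 0.17 ] jar [ 0.362 -0.104  0.055]
[[-0.895  0.445 -0.001]
 [ 0.445  0.895 -0.001]
 [-0.    -0.002 -1.   ]]
```

```bash
python3 -m pendant '-12 -7 0 0 0 -0.05 -0.5;-45 -25 0 0 0 -0.1 0;-80 -45 0 0 0 -0.15 0;-115 -64 0 0 0 -0.2 0;-150 -83 0 0 0 -0.25 0;-185 -103 0 0 0 -0.3 0;-220 -122 0 0 0 -0.35 0;-255 -142 0 0 0 -0.41 0;-282 -156 0 0 0 -0.45 0;-294 -163 0 0 0 -0.461 0;-294 -163 0 0 0 -0.461 0;-294 -163 0 0 0 -0.461 0'
python3 - <<'E'
from h import *
C=cam("wrist");save(C,"w1.png");dump(C,"w1");s=ctrl.observe()
print(s["t"],s["ee_pos"],s["grip_width"],q2m(s["tcp_rot"]).round(3),s["qpos"].round(3) if hasattr(s["qpos"],"round") else s["qpos"])
E
```

```text
t: 1.1
ee_pos: [0.4802, 0.3046, 0.248]
tcp_rot: [-0.0, 0.001, 1.0, -0.0]
wrist_force: [-0.3, -0.0, 0.8]
grip_width: 0.0424
gripper_force: 0.0
1.15 [0.47933666 0.30594352 0.24805512] 0.042603301072156124 [[-1.     0.    -0.001]
 [ 0.     1.     0.001]
 [ 0.001  0.001 -1.   ]] [-0.625  0.399 -0.028  1.758  0.012  0.986  0.913]
```

View pics/w1.png

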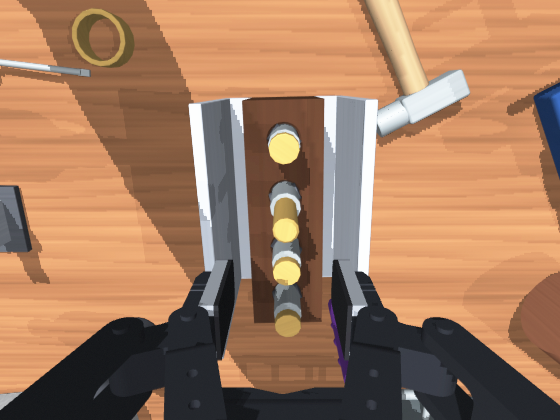

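The wrist view shows the bare stem's top at (286,231), second from the robot side. The button tops are at (284,148), (287,271) and (288,323).

Run:
```python
from h import *
C=load("w1");T=load("top0");S=load("scene0")
print(plane(C,286,231,.175),tri(C,(286,231),T,(134,208)),tri(C,(286,231),S,(395.7,234)))
for p in[(284,148),(287,271),(288,323)]:print(plane(C,*p,.145))
```

```text
[0.48020582 0.30661743 0.175     ] (array([0.4819598 , 0.30653451, 0.1700792 ]), np.float64(0.0004964688766510558)) (array([0.4803246 , 0.30587473, 0.17503993]), np.float64(0.0015063956182599235))
[0.43610128 0.30563994 0.145     ]
[0.52254198 0.30759422 0.145     ]
[0.56546613 0.3083663  0.145     ]
```

```bash
python3 -m pendant '0 1 20 0 0 -0.015 0;0 1 45 0 0 -0.015 0;0 1 70 0 0 -0.015 0;0 1 85 0 0 -0.015 0;0 1 92 0 0 -0.015 0;0 1 95 0 0 -0.015 0;0 1 95 0 0 -0.015 0.4;0 1 95 0 0 -0.015 1;0 1 95 0 0 -0.015 1;0 1 95 0 0 -0.015 1;0 1 95 0 0 -0.015 1;0 1 95 0 0 -0.015 1' 50
```

```text
t: 2.15
ee_pos: [0.4809, 0.3066, 0.1544]
tcp_rot: [0.001, -0.007, 1.0, 0.001]
wrist_force: [-0.3, 0.2, 6.5]
grip_width: 0.0149
gripper_force: 49.3
```

```bash
python3 -m pendant '0 0 -5 0 0 0 1;0 0 -15 0 0 0 1;0 0 -30 0 0 0 1;0 0 -50 0 0 0 1;0 0 -70 0 0 0 1;0 0 -90 0 0 0 1;0 0 -110 0 0 0 1;0 0 -130 0 0 0 1;0 0 -150 0 0 0 1;0 0 -168 0 0 0 1;0 0 -175 0 0 0 1;0 0 -175 0 0 0 1'
python3 - <<'E'
from h import *
C=cam("wrist");save(C,"w2.png");dump(C,"w2");s=ctrl.observe()
print(s["ee_pos"],s["wrist_force"],s["qpos"])
E
```

```text
t: 3.15
ee_pos: [0.4808, 0.3063, 0.3303]
tcp_rot: [0.001, -0.007, 1.0, 0.001]
wrist_force: [0.2, 0.1, -0.9]
grip_width: 0.0145
gripper_force: 49.0
[0.48022331 0.30592588 0.32870786] [ 0.69190376 -0.80942025 -1.84519476] [-0.62555759  0.32171786 -0.02648209  1.66369939  0.00923538  1.15543473
  0.93052312]
```

View pics/w2.png

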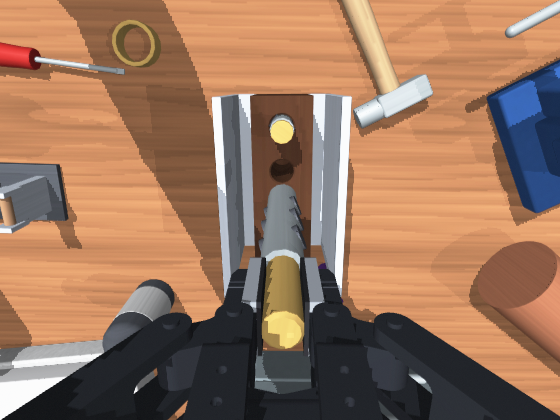

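The piston hangs straight in the jaws and its well is empty at (282,170), with the other pistons still in place.

```bash
python3 -m pendant '-3 -10 0 0 0 0.05 1;-8 -25 0 0 0 0.15 1;-13 -45 0 0 0 0.27 1;-18 -65 0 0 0 0.39 1;-23 -85 0 0 0 0.51 1;-28 -105 0 0 0 0.63 1;-33 -125 0 0 0 0.75 1;-38 -145 0 0 0 0.87 1;-42 -160 0 0 0 0.99 1;-46 -172 0 0 0 1.11 1;-49 -182 0 0 0 1.23 1;-51 -190 0 0 0 1.35 1;-52 -195 0 0 0 1.47 1;-52 -195 0 0 0 1.55 1;-52 -195 0 0 0 1.585 1;-52 -195 0 0 0 1.585 1'
python3 - <<'E'
from h import *
s=ctrl.observe();print(s["ee_pos"],q2m(s["tcp_rot"]).round(3),s["qpos"])
C=cam("wrist");save(C,"w3.png");dump(C,"w3")
E
```

```text
t: 4.53
ee_pos: [0.534, 0.1114, 0.3267]
tcp_rot: [-0.001, 0.708, 0.707, -0.001]
wrist_force: [0.5, 0.0, -1.5]
grip_width: 0.0149
gripper_force: 48.9
[0.53402033 0.11143582 0.32668273] [[ 0.001  1.    -0.003]
 [ 1.    -0.001 -0.001]
 [-0.001 -0.003 -1.   ]] [-0.54932391  0.28527777  0.32410126  1.73941495 -0.0984282   1.13591347
 -0.19697802]
```

View pics/w3.png

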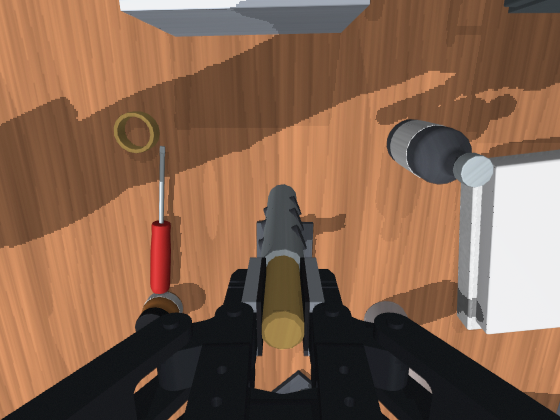

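The piston hangs vertically over bare bench, with the bottle at (440,155), the ring at (135,132) and the screwdriver clear of it. Before tilting I'll check the rest from both fixed views using depth.

Run:
```python
from h import *
def cloud(C):
    v,u=np.mgrid[0:420,0:560];z=C["z"]
    d=np.stack([(u-C["cx"])/C["f"],-(v-C["cy"])/C["f"],-np.ones_like(z)],-1)*z[...,None]
    return (d@C["T"][:3,:3].T+C["T"][:3,3])[z>0]
for n in("top0","scene0"):
    P=cloud(load(n));print(n)
    def st(l,x,y,z):
        m=np.all([(P[:,i]>a)&(P[:,i]<b) for i,(a,b) in enumerate((x,y,z))],0);Q=P[m]
        if len(Q):print(l,len(Q),Q.mean(0).round(4),np.percentile(Q,3,0).round(4),np.percentile(Q,97,0).round(4))
    st("bench",(.48,.60),(-.2,-.15),(-.02,.02))
    st("plate",(.49,.575),(-.11,.03),(.005,.0125))
    st("stop top",(.48,.59),(-.12,-.07),(.034,.045))
    st("guides",(.48,.59),(-.085,-.05),(.024,.034))
    st("ledge",(.524,.542),(-.02,.02),(.066,.083))
    st("ledge cheeks",(.50,.57),(-.03,.03),(.083,.095))
    st("cradle plate",(.44,.64),(-.38,-.2),(.006,.014))
    a=P[(P[:,2]>.058)&(P[:,2]<.07)&(abs(P[:,0]-.54)<.09)&(abs(P[:,1]+.29)<.08)]
    for s in(1,-1):
        t=((a-[.539,-.29,0])@[.7,.714,0])*s; b=a[(t>.02)&(t<.05)]
        print("post",len(b),b.mean(0).round(4))
```

```text
top0
bench 999 [ 5.394e-01 -1.751e-01  1.000e-04] [ 0.4836 -0.1985 -0.0035] [ 0.5956 -0.1514  0.0038]
plate 1060 [ 0.5324 -0.0355  0.0081] [ 0.4981 -0.0875  0.0054] [0.5704 0.0179 0.0115]
stop top 125 [ 0.5335 -0.0938  0.0382] [ 0.5058 -0.0993  0.0355] [ 0.5622 -0.0886  0.0413]
guides 86 [ 0.5322 -0.0722  0.0295] [ 0.5097 -0.0845  0.0247] [ 0.5581 -0.059   0.0329]
ledge 40 [5.331e-01 3.000e-04 7.790e-02] [ 0.5249 -0.0042  0.0755] [0.5413 0.0048 0.0812]
ledge cheeks 50 [0.5369 0.0006 0.0865] [ 0.5125 -0.0086  0.0834] [0.5582 0.0094 0.0894]
cradle plate 1249 [ 0.5391 -0.2879  0.01  ] [ 0.486  -0.3429  0.0065] [ 0.5946 -0.2355  0.0132]
post 48 [ 0.5649 -0.2643  0.0611]
post 47 [ 0.5164 -0.3143  0.0607]
scene0
bench 563 [ 5.380e-01 -1.735e-01  3.000e-04] [ 0.4841 -0.1981 -0.0035] [ 0.5933 -0.1513  0.0039]
plate 630 [ 0.5428 -0.0325  0.0085] [ 0.5013 -0.09    0.0055] [0.5717 0.0208 0.0117]
stop top 101 [ 0.5335 -0.0932  0.038 ] [ 0.5054 -0.1008  0.0343] [ 0.5624 -0.0868  0.0419]
guides 77 [ 0.5358 -0.071   0.0292] [ 0.5085 -0.0837  0.0245] [ 0.5593 -0.0587  0.0323]
ledge 35 [0.5329 0.0036 0.0763] [ 0.5255 -0.0016  0.0665] [0.5415 0.0077 0.0827]
ledge cheeks 45 [0.5345 0.0012 0.0868] [ 0.5122 -0.0081  0.0836] [0.5587 0.0108 0.0901]
cradle plate 470 [ 0.5399 -0.288   0.0103] [ 0.4815 -0.3454  0.0068] [ 0.5995 -0.23    0.0134]
post 30 [ 0.5638 -0.2637  0.0614]
post 31 [ 0.515  -0.3135  0.0613]
```

```bash
python3 -m pendant '-5 0 5 0 -0.06 0 1;-15 0 15 0 -0.16 0 1;-27 0 30 0 -0.27 0 1;-39 0 48 0 -0.38 0 1;-51 0 68 0 -0.49 0 1;-63 0 90 0 -0.60 0 1;-74 0 112 0 -0.70 0 1;-82 0 128 0 -0.76 0 1;-87 0 138 0 -0.785 0 1;-87 0 140 0 -0.785 0 1;-87 0 140 0 -0.785 0 1'
python3 - <<'E'
from h import *
s=ctrl.observe();print(s["ee_pos"],q2m(s["tcp_rot"]).round(3),s["qpos"])
C=cam("scene");dump(C,"s4");T=cam("top");dump(T,"t4")
a=cv2.resize(C["c"][140:260,200:310],None,fx=3.6,fy=3.6);b=cv2.resize(T["c"][140:260,240:350],None,fx=3.6,fy=3.6)
cv2.imwrite("pics/c4.png",np.hstack([a,b])[:,:,::-1])
E
```

```text
t: 5.5
ee_pos: [0.5344, 0.0248, 0.1873]
tcp_rot: [0.27, 0.653, 0.654, -0.271]
wrist_force: [-0.6, -0.3, -0.2]
grip_width: 0.015
gripper_force: 49.0
[0.53440646 0.02484907 0.18727246] [[-0.003  1.    -0.001]
 [ 0.707  0.001 -0.707]
 [-0.707 -0.003 -0.707]] [-0.84476319  0.68724573  0.45817953  1.82279316  0.4694808   1.09856693
 -0.73075612]
```

View pics/c4.png

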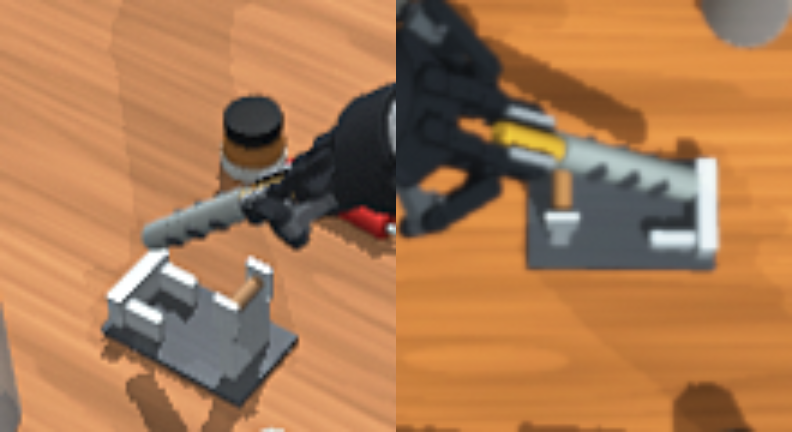

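The piston leans about right over the rest. Its foot is at crop (155,237) in the scene view and (696,183) in the top view.

Run:
```python
from h import *
T=load("t4");S=load("s4")
print(plane(T,240+300/3.6,140+183/3.6,.086),tri(T,(240+300/3.6,140+183/3.6),S,(200+153/3.6,140+236/3.6)))
# barrel points from top depth
for p in[(585,160),(640,173),(680,181)]:
    u,v=240+(p[0]-396)/3.6,140+p[1]/3.6; print(depth(T,u,v).round(4))
```

```text
[ 0.53493605 -0.08233808  0.086     ] (array([ 0.53301156, -0.07942309,  0.0878863 ]), np.float64(0.0060084357859856025))
[ 0.5285 -0.0105  0.1693]
[ 0.5283 -0.0437  0.1391]
[ 0.5304 -0.07    0.1101]
```

```bash
python3 -m pendant '6 0 6 0 0 0 1;16 0 16 0 0 0 1;27 0 27 0 0 0 1;36 0 36 0 0 0 1;42 0 42 0 0 0 1;44.5 0 44.5 0 0 0 1;45.5 0 45.5 0 0 0 1;45.5 0 45.5 0 0 0 1'
python3 -m pendant '0.7 0 0.7 0 0 0 1;1.4 0 1.4 0 0 0 1;1.4 0 1.4 0 0 0 1'
python3 -m pendant '0.7 0 0.7 0 0 0 1;1.4 0 1.4 0 0 0 1;1.4 0 1.4 0 0 0 1'
```

```text
t: 6.27
ee_pos: [0.5351, 0.0247, 0.1239]
tcp_rot: [0.271, 0.653, 0.653, -0.271]
wrist_force: [-0.2, 0.2, -1.4]
grip_width: 0.0149
gripper_force: 49.0
t: 6.52
ee_pos: [0.5351, 0.0248, 0.1222]
tcp_rot: [0.271, 0.653, 0.653, -0.27]
wrist_force: [0.7, 0.2, -1.4]
grip_width: 0.0147
gripper_force: 49.0
t: 6.77
ee_pos: [0.5349, 0.0248, 0.1199]
tcp_rot: [0.27, 0.653, 0.653, -0.27]
wrist_force: [0.5, 0.1, -1.3]
grip_width: 0.0145
gripper_force: 49.0
```

```bash
python3 -m pendant '0 0 1 0 0 0 1;0 0 2 0 0 0 1;0 0 2.5 0 0 0 1;0 0 2.5 0 0 0 1'
python3 -m pendant '0.7 0 0 0 0 0 1;1.4 0 0 0 0 0 1;1.4 0 0 0 0 0 1'
```

```text
t: 7.1
ee_pos: [0.5349, 0.0228, 0.1182]
tcp_rot: [0.27, 0.653, 0.653, -0.271]
wrist_force: [0.1, -0.4, -0.5]
grip_width: 0.0149
gripper_force: 49.0
t: 7.35
ee_pos: [0.5349, 0.0234, 0.1176]
tcp_rot: [0.271, 0.653, 0.653, -0.271]
wrist_force: [0.0, -1.3, 0.5]
grip_width: 0.0144
gripper_force: 49.1
```

```bash
python3 -m pendant '0 0 0.8 0 0 0 1;0 0 1.6 0 0 0 1;0 0 1.6 0 0 0 1'
python3 -m pendant '0 0 0.8 0 0 0 1;0 0 1.6 0 0 0 1;0 0 1.6 0 0 0 1'
```

```text
t: 7.6
ee_pos: [0.5351, 0.0223, 0.1163]
tcp_rot: [0.271, 0.653, 0.653, -0.271]
wrist_force: [-0.2, -2.9, 1.4]
grip_width: 0.0148
gripper_force: 49.0
t: 7.85
ee_pos: [0.535, 0.0213, 0.1151]
tcp_rot: [0.271, 0.653, 0.653, -0.271]
wrist_force: [-0.0, -3.0, 2.5]
grip_width: 0.0146
gripper_force: 49.0
```

```bash
python3 -m pendant '-0.5 0 0.8 0 0 0 1;-0.5 0 1.4 0 0 0 1;-0.5 0 1.4 0 0 0 1'
python3 -m pendant '0 0 0.8 0 0 0 1;0 0 1.4 0 0 0 1;0 0 1.4 0 0 0 1'
```

```text
t: 8.1
ee_pos: [0.5351, 0.0207, 0.1145]
tcp_rot: [0.271, 0.653, 0.653, -0.27]
wrist_force: [-0.8, 0.8, 5.4]
grip_width: 0.0151
gripper_force: 49.5
t: 8.35
ee_pos: [0.5354, 0.0206, 0.1142]
tcp_rot: [0.271, 0.653, 0.654, -0.27]
wrist_force: [-1.6, 5.9, 12.4]
grip_width: 0.0149
gripper_force: 50.6
```

```bash
python3 -m pendant '0 0 -1 0 0 0 1;0 0 -1.2 0 0 0 1;0 0 -1.2 0 0 0 0.5;0 0 -1.2 0 0 0 0.2;0 0 -1.2 0 0 0 0;0 0 -1.2 0 0 0 0;0 0 -1.2 0 0 0 0'
python3 - <<'E'
from h import *
C=cam("scene");dump(C,"s5");T=cam("top");dump(T,"t5")
a=cv2.resize(C["c"][140:260,200:310],None,fx=3.6,fy=3.6);b=cv2.resize(T["c"][140:260,240:350],None,fx=3.6,fy=3.6)
cv2.imwrite("pics/c5.png",np.hstack([a,b])[:,:,::-1])
E
```

```text
t: 8.93
ee_pos: [0.5349, 0.0204, 0.1139]
tcp_rot: [0.27, 0.653, 0.653, -0.27]
wrist_force: [0.1, 0.2, 0.4]
grip_width: 0.0427
gripper_force: 0.0
```

View pics/c5.png

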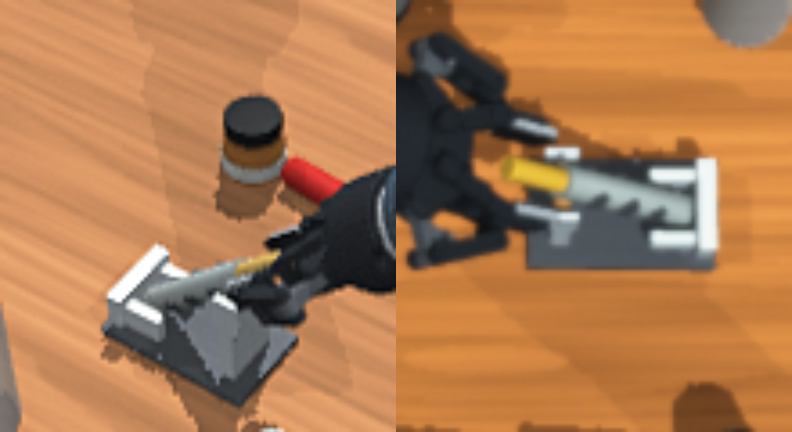

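Released: the piston leans on the ledge between both pairs of cheeks, with its foot against the stop at crop (690,210). I'll back off along its axis and come round to the other side.

```bash
python3 -m pendant '0 0 -5 0 0 0 0;0 0 -20 0 0 0 0;0 0 -45 0 0 0 0;0 0 -70 0 0 0 0;-5 0 -88 0 0 0 0;-20 0 -92 0 0.08 0 0;-42 0 -94 0 0.2 0 0;-65 0 -96 0 0.32 0 0;-90 0 -96 0 0.44 0 0;-112 0 -96 0 0.56 0 0;-130 0 -96 0 0.68 0 0;-139 0 -96 0 0.76 0 0;-139 0 -96 0 0.785 0 0;-139 0 -96 0 0.785 0 0'
python3 - <<'E'
from h import *
C=cam("scene");T=cam("top");dump(T,"t6");W=cam("wrist");dump(W,"w6")
s=ctrl.observe();print(s["ee_pos"],q2m(s["tcp_rot"]).round(3),s["qpos"])
a=C["c"][130:270,200:330];a=cv2.resize(a,None,fx=3,fy=3);b=W["c"][:,150:430]
cv2.imwrite("pics/c6.png",np.hstack([a,b])[:,:,::-1])
E
```

```text
t: 10.2
ee_pos: [0.5351, -0.0134, 0.2817]
tcp_rot: [0.0, 0.709, 0.705, 0.001]
wrist_force: [0.2, 0.3, 0.0]
grip_width: 0.0429
gripper_force: 0.0
[ 0.53467354 -0.00895453  0.27995312] [[-0.002  1.    -0.001]
 [ 1.     0.002 -0.   ]
 [-0.    -0.001 -1.   ]] [-0.30976069  0.30977122  0.29955276  1.82413322 -0.10494739  1.02418064
  0.03309642]
```

View pics/c6.png

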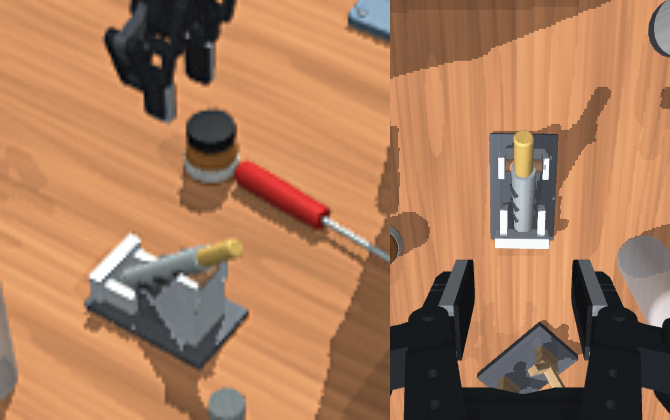

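The piston leans alone and stable in the rest, seen in the wrist view from stem tip (284,137) to foot (284,232). That used the last allowed picture, so from here I check with numbers only.

Run:
```python
from h import *
W=load("w6");T=load("t6")
print("tip",plane(W,284,135,.1294).round(4),"foot",plane(W,284,230,.022).round(4))
for C,n,box in((W,"w",(120,190,265,305)),(T,"t",(170,215,262,300))):
    h=cv2.cvtColor(C["c"],cv2.COLOR_RGB2HSV);m=(h[...,0]>19)&(h[...,0]<32)&(h[...,1]>110)
    k=np.zeros_like(m);k[box[0]:box[1],box[2]:box[3]]=1;v,u=np.where(m&k);print(n,len(u),u.mean(),v.mean(),u.min(),u.max(),v.min(),v.max())
    if len(u):
        P=np.array([depth(C,a,b) for a,b in zip(u,v)]);print(np.median(P,0).round(4),P.min(0).round(3),P.max(0).round(3))
for v in range(170,232,10): print(v,[depth(W,u,v).round(4).tolist() for u in(283,)])
```

```text
tip [0.5349 0.0355 0.1294] foot [ 0.5354 -0.0845  0.022 ]
w 801 283.0761548064919 152.8988764044944 273 293 131 176
[0.5342 0.0216 0.1254] [ 0.527 -0.002  0.101] [0.542 0.069 0.405]<stdin>:6: RuntimeWarning: Mean of empty slice.
  ret = ret.dtype.type(ret / rcount)
Traceback (most recent call last):
ValueError: zero-size array to reduction operation minimum which has no identity
```

```bash
python3 -m pendant '-6 0 3 0 0.06 0 0;-20 0 10 0 0.16 0 0;-36 0 22 0 0.28 0 0;-52 0 40 0 0.4 0 0;-68 0 65 0 0.52 0 0;-82 0 92 0 0.64 0 0;-92 0 120 0 0.74 0 0;-97 0 145 0 0.785 0 0;-98 0 156 0 0.785 0 0;-98 0 156 0 0.785 0 0;-98 0 156 0 0.785 0 0'
python3 - <<'E'
from h import *
W=cam("wrist");dump(W,"w7");save(W,"w7.png")
q=[ctrl.observe() for _ in range(1)][0];print(q["ee_pos"],q2m(q["tcp_rot"]).round(3),q["qpos"],tool([.535,-.037,.0537]).round(1))
E
```

```text
t: 11.27
ee_pos: [0.5356, -0.1056, 0.125]
tcp_rot: [-0.271, 0.652, 0.655, 0.27]
wrist_force: [0.1, -0.0, 0.4]
grip_width: 0.0425
gripper_force: 0.0
[ 0.53620247 -0.10578856  0.12612883] [[-0.004  1.    -0.002]
 [ 0.708  0.004  0.706]
 [ 0.706  0.002 -0.708]] [ 0.39529993  0.78975813  0.12231618  1.70525166 -0.80689082  1.24606776
  1.01309747] [-2.5 -1.1 99.9]
```

```bash
python3 -m pendant '-1 -0.5 10 0 0 0 0;-1 -0.5 30 0 0 0 0;-1 -0.5 52 0 0 0 0;-1 -0.5 72 0 0 0 0;-1 -0.5 88 0 0 0 0;-1 -0.5 96 0 0 0 0;-1 -0.5 99 0 0 0 0;-1 -0.5 99 0 0 0 0'
python3 -m pendant '0 0 0 0 0 0 0.3;0 0 0 0 0 0 0.6;0 0 0 0 0 0 1;0 0 0 0 0 0 1;0 0 0 0 0 0 1;0 0 0 0 0 0 1' 60
```

```text
t: 11.98
ee_pos: [0.5348, -0.038, 0.0543]
tcp_rot: [-0.27, 0.653, 0.654, 0.27]
wrist_force: [-0.6, -0.0, 0.2]
grip_width: 0.0427
gripper_force: 0.0
t: 12.48
ee_pos: [0.5353, -0.04, 0.0543]
tcp_rot: [-0.269, 0.654, 0.653, 0.271]
wrist_force: [0.5, -4.3, 6.3]
grip_width: 0.0201
gripper_force: 58.9
```

```bash
python3 -m pendant '3 0 -3 0 0 0 1;9 0 -9 0 0 0 1;18 0 -18 0 0 0 1;30 0 -30 0 0 0 1;45 0 -45 0 0 0 1;60 0 -60 0 0 0 1;75 0 -75 0 0 0 1;90 0 -90 0 0 0 1;105 0 -105 0 0 0 1;115 0 -115 0 0 0 1;120 0 -120 0 0 0 1;120 0 -120 0 0 0 1'
python3 - <<'E'
from h import *
s=ctrl.observe();Rm=q2m(s["tcp_rot"])
x=np.array([.698,.716,0]);z=np.array([0,0,-1.]);t=np.c_[x,np.cross(z,x),z]
print(s["ee_pos"],s["qpos"],R.from_matrix(Rm.T@t).as_rotvec(), tool([.540,-.289,.15]))
m=np.c_[[0,1.,0],[1,0,0],[0,0,-1]];print(R.from_matrix(Rm.T@m).as_rotvec())
E
```

```text
t: 13.48
ee_pos: [0.535, -0.039, 0.2249]
tcp_rot: [-0.269, 0.653, 0.654, 0.271]
wrist_force: [0.6, 0.5, -1.5]
grip_width: 0.0201
gripper_force: 58.8
[ 0.53498358 -0.03898379  0.22491332] [ 0.30291537  0.59196546  0.10954868  1.77625498 -0.81138342  1.2796612
  0.85544766] [-0.30044327 -0.74489122  0.73311615] [-229.9256685     4.76359555 -123.51829996]
[ 0.00231592 -0.78413517  0.00123357]
```

```bash
python3 -m pendant '-4 0 -4 0 -0.05 0 1;-13 0 -13 0 -0.14 0 1;-25 0 -25 0 -0.24 0 1;-38 0 -38 0 -0.35 0 1;-52 0 -52 0 -0.46 0 1;-66 0 -66 0 -0.56 0 1;-80 0 -80 0 -0.65 0 1;-92 0 -92 0 -0.73 0 1;-101 0 -101 0 -0.77 0 1;-106 0 -106 0 -0.785 0 1;-106 0 -106 0 -0.785 0 1'
python3 - <<'E'
from h import *
s=ctrl.observe();Rm=q2m(s["tcp_rot"])
x=np.array([.698,.716,0]);z=np.array([0,0,-1.]);t=np.c_[x,np.cross(z,x),z]
print(s["ee_pos"],s["qpos"],R.from_matrix(Rm.T@t).as_rotvec(), tool([.540,-.289,.15]))
E
```

```text
t: 14.4
ee_pos: [0.5337, -0.1891, 0.2223]
tcp_rot: [-0.001, 0.707, 0.707, -0.001]
wrist_force: [0.6, -1.1, -1.2]
grip_width: 0.0201
gripper_force: 58.7
[ 0.53365818 -0.18911994  0.22234507] [-0.03512554  0.44402072  0.38853272  1.80629947 -0.20298828  0.93266763
  0.44112104] [-0.0020954   0.00098542  0.77250063] [-99.87028208   6.5217478   72.3425718 ]
```

```bash
python3 -m pendant '-5 0 2 0 0 0.05 1;-15 1 6 0 0 0.13 1;-28 2 12 0 0 0.22 1;-42 3 22 0 0 0.32 1;-56 3 34 0 0 0.42 1;-70 4 46 0 0 0.52 1;-83 5 57 0 0 0.62 1;-93 6 66 0 0 0.70 1;-99 6 71 0 0 0.76 1;-100 6 72 0 0 0.773 1;-100 6 72 0 0 0.773 1'
python3 - <<'E'
from h import *
exec(open("/dev/null").read())
s=ctrl.observe();print(s["ee_pos"],q2m(s["tcp_rot"]).round(3),s["wrist_force"])
for n in("top","scene","wrist"):
    C=cam(n);dump(C,"p_"+n)
    v,u=np.mgrid[0:420,0:560];z=C["z"]
    d=np.stack([(u-C["cx"])/C["f"],-(v-C["cy"])/C["f"],-np.ones_like(z)],-1)*z[...,None]
    P=d@C["T"][:3,:3].T+C["T"][:3,3]; c=C["c"]
    D=P-[.540,-.289,.15]; a=D@[.698,.716,0]; b=D@[-.716,.698,0]
    h=cv2.cvtColor(c,cv2.COLOR_RGB2HSV); brass=(h[...,0]>18)&(h[...,0]<33)&(h[...,1]>110)
    for lo,hi in((-.075,-.05),(-.05,-.035),(.025,.04),(.04,.058),(.064,.08),(.08,.11)):
        m=(z>0)&(a>lo)&(a<hi)&(abs(b)<.016)&(abs(D[...,2])<.03)
        if m.sum(): print(n,lo,m.sum(),"b",(np.percentile(b[m],[5,50,95])*1e3).round(1),"z",(np.percentile(D[...,2][m],[50,90])*1e3).round(1),"brass",brass[m].mean().round(2))
    m=(z>0)&(abs(b)<.014)&(abs(D[...,2])<.03)&(abs(a)<.14);print("a range",np.percentile(a[m],[1,99]).round(4), "brass a",np.percentile(a[m&brass],[3,97]).round(4) if (m&brass).any() else 0)
E
```

```text
t: 15.32
ee_pos: [0.5397, -0.2888, 0.1504]
tcp_rot: [-0.001, 0.922, 0.388, -0.001]
wrist_force: [-0.3, -0.6, -0.8]
grip_width: 0.0203
gripper_force: 58.7
[ 0.53971052 -0.28878137  0.15035601] [[ 0.699  0.716 -0.002]
 [ 0.716 -0.698  0.001]
 [-0.    -0.002 -1.   ]] [-0.32560469 -0.55287557 -0.80361768]
top 0.025 85 b [-9.2  4.7 11.8] z [ 9.3 12.6] brass 0.0
top 0.04 90 b [-7.   3.7 10.1] z [ 9.6 12.5] brass 0.0
top 0.064 59 b [-5.4  2.3  7.7] z [ 7.3 10.8] brass 0.9
top 0.08 97 b [-5.1  2.7  7.4] z [6.9 9.8] brass 0.91
a range [0.0207 0.1055] brass a [0.0635 0.1045]
scene -0.05 19 b [-8.6 -2.8  5.1] z [11.1 13. ] brass 0.0
scene 0.025 40 b [-9.2  1.4 11.6] z [10.7 14.7] brass 0.0
scene 0.04 48 b [-8.7  0.9 10.6] z [10.7 14.1] brass 0.0
scene 0.064 33 b [-6.8  1.3  8.3] z [ 8.6 11.2] brass 0.91
scene 0.08 66 b [-5.6  1.3  7.8] z [ 7.3 10.7] brass 0.88
a range [-0.0439  0.1072] brass a [0.0635 0.1076]
wrist -0.05 191 b [-9.5  1.  11.6] z [ 8.4 11.5] brass 0.0
wrist 0.025 2668 b [-10.1   0.7  11.6] z [10.8 12.3] brass 0.0
wrist 0.04 3232 b [-8.7  0.7 10.1] z [10.8 12.3] brass 0.0
wrist 0.064 2427 b [-6.1  0.7  7.6] z [8.  9.4] brass 0.99
wrist 0.08 4339 b [-6.1  0.8  7.7] z [8.  9.4] brass 0.99
a range [-0.0345  0.1027] brass a [0.0632 0.1028]
```

```bash
python3 -m pendant '-2 0.5 8 0 0 0 1;-2 0.5 25 0 0 0 1;-2 0.5 45 0 0 0 1;-2 0.5 63 0 0 0 1;-2 0.5 76 0 0 0 1;-2 0.5 84 0 0 0 1;-2 0.5 88 0 0 0 1;-2 0.5 89 0 0 0 1;-2 0.5 89 0 0 0 1'
python3 -m pendant '0 0 1 0 0 0 1;0 0 2 0 0 0 1;0 0 3 0 0 0 1;0 0 3 0 0 0 1'
python3 -m pendant '0 0 0.7 0 0 0 1;0 0 1.4 0 0 0 1;0 0 1.4 0 0 0 1'
python3 -m pendant '0 0 0.7 0 0 0 1;0 0 1.4 0 0 0 1;0 0 1.4 0 0 0 1'
```

```text
t: 16.22
ee_pos: [0.5398, -0.2908, 0.0628]
tcp_rot: [0.0, 0.921, 0.388, 0.0]
wrist_force: [0.2, -0.8, 0.1]
grip_width: 0.0203
gripper_force: 58.7
t: 16.55
ee_pos: [0.5396, -0.2905, 0.0596]
tcp_rot: [0.0, 0.921, 0.388, 0.0]
wrist_force: [-0.7, -0.0, -1.0]
grip_width: 0.0198
gripper_force: 58.7
t: 16.8
ee_pos: [0.5394, -0.2905, 0.0579]
tcp_rot: [-0.0, 0.921, 0.388, -0.0]
wrist_force: [0.2, -0.7, -1.2]
grip_width: 0.0202
gripper_force: 58.7
t: 17.05
ee_pos: [0.5394, -0.2905, 0.0564]
tcp_rot: [-0.0, 0.921, 0.388, -0.0]
wrist_force: [-0.3, 0.6, -1.6]
grip_width: 0.0202
gripper_force: 58.7
```

```bash
python3 -m pendant '0 0 0.5 0 0 0 1;0 0 1 0 0 0 1;0 0 1 0 0 0 1'
python3 -m pendant '0 0 0.5 0 0 0 1;0 0 1 0 0 0 1;0 0 1 0 0 0 1'
python3 -m pendant '0 0 0.5 0 0 0 1;0 0 1 0 0 0 1;0 0 1 0 0 0 1'
```

```text
t: 17.3
ee_pos: [0.5394, -0.2905, 0.0555]
tcp_rot: [-0.0, 0.921, 0.388, -0.0]
wrist_force: [-0.2, -0.4, -1.1]
grip_width: 0.02
gripper_force: 58.7
t: 17.55
ee_pos: [0.5396, -0.2907, 0.0547]
tcp_rot: [0.0, 0.922, 0.388, 0.0]
wrist_force: [0.6, 0.1, -0.7]
grip_width: 0.0202
gripper_force: 58.9
t: 17.8
ee_pos: [0.5399, -0.2909, 0.0542]
tcp_rot: [0.0, 0.922, 0.388, 0.0]
wrist_force: [-1.0, 1.1, 4.3]
grip_width: 0.0204
gripper_force: 59.4
```

Contact at the expected height. One more small nudge to confirm both notches are seated, then release and retreat straight up.

```bash
python3 -m pendant '0 0 0.3 0 0 0 1;0 0 0.3 0 0 0 1;0 0 0.3 0 0 0 0.6;0 0 0.3 0 0 0 0.3;0 0 0.3 0 0 0 0;0 0 0.3 0 0 0 0;0 0 0.3 0 0 0 0'
python3 -m pendant '0 0 -5 0 0 0 0;0 0 -20 0 0 0 0;0 0 -45 0 0 0 0;0 0 -75 0 0 0 0;0 0 -105 0 0 0 0;0 0 -135 0 0 0 0;0 0 -155 0 0 0 0;0 0 -160 0 0 0 0;0 0 -160 0 0 0 0'
python3 - <<'E'
from h import *
for n in("top","scene","wrist"):
    C=cam(n)
    v,u=np.mgrid[0:420,0:560];z=C["z"]
    d=np.stack([(u-C["cx"])/C["f"],-(v-C["cy"])/C["f"],-np.ones_like(z)],-1)*z[...,None]
    P=d@C["T"][:3,:3].T+C["T"][:3,3]
    D=P-[.540,-.289,.055]; a=D@[.698,.716,0]; b=D@[-.716,.698,0]
    h=cv2.cvtColor(C["c"],cv2.COLOR_RGB2HSV); brass=(h[...,0]>18)&(h[...,0]<33)&(h[...,1]>130)
    for lo,hi in((-.06,-.045),(-.02,0),(0,.02),(.045,.058),(.066,.1)):
        m=(z>0)&(a>lo)&(a<hi)&(abs(b)<.014)&(abs(D[...,2])<.03)
        if m.sum(): print(n,lo,m.sum(),"b",(np.percentile(b[m],[5,50,95])*1e3).round(1),"z",(np.percentile(D[...,2][m],[50,90])*1e3).round(1))
    m=(z>0)&(abs(b)<.006)&(D[...,2]>0)&(D[...,2]<.025)&(abs(a)<.14)
    if m.any():print("a range",np.percentile(a[m],[1,99]).round(4), "brass a",np.percentile(a[m&brass&(a>.05)],[3,97]).round(4) if (m&brass&(a>.05)).any() else 0)
E
```

```text
t: 18.38
ee_pos: [0.5393, -0.2904, 0.053]
tcp_rot: [-0.0, 0.921, 0.388, -0.0]
wrist_force: [-0.1, 0.5, 0.2]
grip_width: 0.0426
gripper_force: 0.0
t: 19.13
ee_pos: [0.5404, -0.2913, 0.216]
tcp_rot: [0.001, 0.922, 0.388, 0.002]
wrist_force: [-0.1, 0.3, 0.6]
grip_width: 0.0425
gripper_force: 0.0
top -0.02 83 b [-9.1  1.9  9.8] z [ 8.5 11.2]
top 0 88 b [-8.6  2.3  9.9] z [ 8.3 12.2]
top 0.045 53 b [-9.6  1.6  7.6] z [ 8.1 11. ]
top 0.066 101 b [-9.  -0.3  4.8] z [5.9 8.9]
a range [-0.0175  0.1038] brass a [0.0631 0.1036]
scene -0.06 23 b [-7.1  3.  10.5] z [ 9.7 13.1]
scene -0.02 47 b [-9.1  0.6 10.2] z [ 8.9 12.1]
scene 0 41 b [-10.    1.    9.5] z [ 9.1 12.7]
scene 0.045 32 b [-10.2  -0.5   7.7] z [ 9.6 12. ]
a range [-0.0556  0.0619] brass a [0.0608 0.0608]
wrist -0.06 392 b [-9.   0.7 10.4] z [8.2 9.9]
wrist -0.02 658 b [-10.3  -0.5   9.9] z [ 8.2 10. ]
wrist 0 725 b [-10.9  -0.5   9.8] z [ 8.3 10.1]
wrist 0.045 512 b [-11.   -1.2   8.6] z [ 8.3 10. ]
wrist 0.066 1051 b [-9.1 -1.9  4.7] z [5.6 7.2]
a range [-0.0575  0.1022] brass a [0.0609 0.1027]
```

The barrel lies level (same height along its whole length), seated in both notches and centred to within about 2 mm, and the gripper is clear of it. Handing in.

```bash
python3 -c "from plant import ctrl; print(ctrl.sign_off())"
```

```text
the job is handed in; nothing more can be done
None
```

The bare-stem piston was drawn from its well, leaned in the rest and released, then re-gripped below the ledge and laid level in both cradle notches, centred to about 2 mm, and the job is handed in (about 19 s of robot time; the final check was by depth readings, since the ten pictures were used up).

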